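# Clip the marker into the bench caddy and turn it to the front

## Task

Push the felt marker down into the sprung clip on the bench caddy so that both pairs of jaws snap shut over it, and let go of it. Then take the orange grip post, turn the caddy until the clip with the marker faces the red pointer at the front, and finish while still holding the post firmly so the caddy stays put. Leave the other things on the bench where they are.

Things in the scene. Friction and masses are not known exactly. Their poses are not given: they have to be found in the camera images.
- marker: Felt marker, white barrel, black cap, lying on the bench left of the vice. 130 mm long; barrel 13 mm thick, cap 14.4 mm thick and 42 mm long; about 15 g. Origin: under its middle, 7 mm below its axis as it lies. Its length runs between the points marker_cap_end and marker_tail_end.
- marker_cap_end (a point): Centre of the marker's black cap end, on its axis.
- marker_tail_end (a point): Centre of the marker's white tail end, on its axis.
- caddy: Round bench caddy, its dark steel base fixed to the bench, 268 mm across. Origin: on the turning axis, at bench level. Its -x direction is its front, where a small red pointer block (19 mm high) stands just outside the turntable, 144 mm from the axis.
- turntable (a joint): Angle of the caddy's plywood turntable (260 mm across, upper face 22 mm above the bench), rad. 0: the clip faces the red pointer; grows counterclockwise from above; stops at -0.6 and 3.0; starts between 0.8 and 2.6. It turns freely with slight friction (0.03 N m) and stays where it is left. At quarter turns it carries the clip, the orange post, two jars.
- caddy_jar_blue: Jar with blue cap, fixed on the turntable 78 mm from the axis, opposite the clip; 68 mm across, 96 mm tall, top 118 mm above the bench. Origin: its underside.
- caddy_jar_white: White screw jar, fixed on the turntable 78 mm from the axis, opposite the orange post; 68 mm across, 99 mm tall, top 121 mm above the bench. Origin: its underside.
- clip: Sprung pen clip, fixed on the turntable 85 mm from its axis. Origin: middle of its foot, 22 mm above the bench; x points to the turning axis, y along the marker's place (either way round), z up. At y = -35 and +35 mm a black saddle, top 61 mm above the origin, with a pair of yellow sprung jaws over it. Between the two pairs a gap 56 mm long along y is free for fingers, down to 32 mm above the origin.
- clip_seat (a point): Where the middle of the clipped marker's axis lies: 68 mm above the clip's foot, 90 mm above the bench. The jaws over it stand 7 mm apart at the narrowest and flare to 24 mm at their tops, 30 mm above this point. Pushed straight down between them the marker spreads them (about 3 to 5 N in all) until it meets the saddles; the jaws then snap in over it. Axes as the clip's.
- grip_post: Upright orange round post fixed on the turntable, 16 mm in diameter, 100 mm from the turning axis. Origin: its foot, 22 mm above the bench; its top is 115 mm above its foot (137 mm above the bench). Seen from above, it lies a quarter turn counterclockwise from the clip; with the clip at the front it is at the caddy's -y side.
- tin_dark: Dark grey closed tin, standing, 75 mm across, 101 mm tall. A bystander. Origin: centre of its underside.
- glue_bottle: Small standing glue bottle with a red nozzle, 39 mm across, 110 mm tall. A bystander. Origin: centre of its underside.
- sanding_block: Brown-red sanding block, 76 x 104 x 26 mm. A bystander. Origin: centre of its underside.
There are look-alikes about, which are no part of the job. What is shaped like the marker but purple is not meant.

How it is judged:
On the way, in this order (a step that is already met when the one before it is completed fails the run):
1. the marker sits in the clip, under its jaws, and is let go (x of marker_cap_end in the frame of clip between -0.008 and 0.008 m and z of marker_cap_end in the frame of clip between 0.061 and 0.074 m and x of marker_tail_end in the frame of clip between -0.008 and 0.008 m and z of marker_tail_end in the frame of clip between 0.061 and 0.074 m and y of marker in the frame of clip between -0.03 and 0.03 m and contact force between the fingers and marker below 0.05 N), for 0.2 s.
2. the fingers hold the grip post and the clip faces the pointer (value of joint turntable between -0.12 and 0.12 rad and velocity of joint turntable between -0.05 and 0.05 rad/s and contact force between the fingers and grip_post above 1 N), for 0.2 s.
At the end, for the whole second after the job is handed in: Turntable within 0.12 rad of 0 and still (under 0.05 rad/s); fingers press on the grip post with over 1 N; marker untouched in the clip: both ends within 8 mm sideways of its middle plane and 61 to 74 mm above its foot, the middle within 30 mm of its middle (all of step 1 and all of step 2 and contact force between the arm and marker below 0.05 N); the arm keeps its last pose, push and grip.
It fails at once if tin dark pushed more than 30 mm (distance of tin_dark from where it was at the start of the episode above 0.03 m).
It fails at once if glue bottle pushed more than 30 mm (distance of glue_bottle from where it was at the start of the episode above 0.03 m).
It fails at once if sanding block pushed more than 30 mm (distance of sanding_block from where it was at the start of the episode above 0.03 m).
It also fails if it takes over 67 s, if anything falls off the work surface, if the arm or the gripper's body presses on something with over 40 N, if the wrist force passes 120 N, or if a joint passes its speed limit or range.

## Robot

A 7-joint arm with a two-finger parallel gripper is mounted at the origin on a cart in front of the work surface, level with it; the furniture and walls round the work are solid. World frame = base frame: x ahead of the robot, y to its left, z up, the work surface at z = 0. Lengths are in m, angles in rad, forces in N, time in s.
With the tool pointing down it reaches from about 0.425 to 1.025 m from the base axis. Payload 9.4 kg.
Tool frame: the origin (TCP) lies at the very end of the fingers, on their centre line; the grasp point (between the pads) lies 19 mm behind it; z points along the fingers, y is the line along which they close (so a half turn about z gives the same grasp; the last joint's range is limited). The gripper opens to 93 mm and grips with 3 to 60 N. Pads are 15 mm wide; open, the fingers measure 128 mm over their backs; the gripper's body (75 mm by 188 mm) begins 65 mm behind the grasp point.
Start: joints at [1.245, 0.599, -0.003, 1.599, 0.002, 0.943, -0.08], TCP at [0.179, -0.703, 0.219] pointing down, gripper open.
Joint ranges: [-2.57, 2.57], [-0.35, 1.97], [-1.29, 1.29], [0.11, 2.56], [-1.05, 4.19], [0.11, 1.86], [-2.63, 2.63]. Speed limits (rad/s): [2.22, 2.22, 3.01, 3.01, 3.14, 3.14, 3.14].

## Interface

Orientations are given as a 3x3 rotation matrix whose columns are the frame's x, y, z axes.
In Python, from cell import ctrl, viewer, order gives the robot as it stands.
- The arm moves only by the tool carry_out, never from a script. Its argument "commands" is a list that holds one entry, the list of rows, each a list of 5 numbers: the finger opening in m, from 0 to 0.093, then the shift along the tool's x, y, z in m, then the turn about the tool's z in degrees. A call has 1 to 12 rows; each row is the pose to reach, as a shift and turn from the pose commanded when the call began, along the tool's axes at that moment; what a row does not reach only later rows make up. A row lasts 1/10 s, in which the tool goes at most 50 mm and 8.59 degrees, less where a joint would pass 70% of its speed; a pose out of reach is approached as far as the arm can. A call with a gripper value outside its range is refused whole. The fingers move at their own pace and stop on an object; "squeeze" is the grip in N (left out, the last holds). Time passes only in rows, so rows that repeat a pose let the fingers close. It gives the time, the measured TCP pose, the force, the opening and the grip force at its end, in the units of the state.
- ctrl.sense(): the state, without advancing time (a new reading comes with each control period).
- viewer.read_camera(name): name is "side" or "top" or "wrist"; returns a dict with "pixels" (480x640x3 uint8, red, green, blue), "z_map" (480x640 float32, m along the optical axis (not along the pixel's ray), 0 where there is no reading), "fx", "fy", "cx", "cy" (pixels), "R" (3x3) and "t" (3): a world point X has camera coordinates R X + t. Camera axes: x right, y down, z forward; pixel columns grow to the right and rows downward; lengths in m; the calibration is good to about 2 mm. A picture is of the moment at which its call begins.
- order.finish_job(): hands the job in; it is judged then, once.
The state is a dict: "clock": time; "qpos": joint angles; "joint_vel": joint speeds; "joint_torque": joint torques, N m; "eef_pos": TCP position; "tcp_rot": TCP orientation; "wrist_force": force on the tool from outside, world axes, zero at the start; "torque": the same for the moment, N m; "gripper_width": finger opening in m; "grasp_force": force on a finger pad.
Only numpy, scipy, OpenCV 4.12 (cv2) and the standard library are available. Lean on these libraries where they do the work, as an engineer would, in place of code of your own. Each camera call takes 0.05 s, during which the arm holds its last target. There are 200 camera calls.

## Working session

There is one attempt and no reset: what is moved stays moved. The work goes in short steps, Python scripts to look and compute and a tool call to move; the robot and the scene stay as the last step left them, time stands still between calls to the robot, and variables do not carry over. Pictures are saved under pics/ and viewed, at most 10 in all, crops included, and the job is handed in when it is done.

Besides the shell and the picture viewer there is one more tool, called after ">>>" as a command line: name --argument value ..., lists and objects as JSON in quotes. carry_out: Moves the arm, as the interface text tells. Its arguments: {"type":"object","properties":{"commands":{"type":"array"},"squeeze":{"type":"number"}},"required":["commands"]}

```bash
mkdir -p pics; cat > h.py <<'E'
import numpy as np, cv2
from cell import ctrl, viewer, order
def snap(n,f):
    d=viewer.read_camera(n); np.savez(f'pics/{f}.npz',**d); cv2.imwrite(f'pics/{f}.png',d['pixels'][:,:,::-1]); return d
def ld(f): return dict(np.load(f'pics/{f}.npz'))
def px(d,u,v,z=None,r=1):
    u=int(round(u));v=int(round(v))
    m=d['z_map'][v-r:v+r+1,u-r:u+r+1]; m=m[m>0]
    ray=np.array([(u-d['cx'])/d['fx'],(v-d['cy'])/d['fy'],1])
    R=d['R'];t=d['t']; c=-R.T@t; w=R.T@ray
    s=np.median(m) if z is None else (z-c[2])/w[2]
    return np.round(c+s*w,4)
def proj(d,X):
    c=d['R']@np.array(X)+d['t']; return np.round([d['fx']*c[0]/c[2]+d['cx'],d['fy']*c[1]/c[2]+d['cy']],1)
def crop(f,u,v,w,h,k,name):
    im=cv2.imread(f'pics/{f}.png')[v:v+h,u:u+w]; cv2.imwrite(f'pics/{name}.png',cv2.resize(im,None,fx=k,fy=k,interpolation=cv2.INTER_CUBIC))
E
python3 - <<'E'
from h import *
snap('top','top0'); snap('side','side0')
s=ctrl.sense(); print(s['eef_pos'],s['tcp_rot'],s['clock'],s['gripper_width'])
E
```

```text
[ 0.17837996 -0.70228453  0.21784824] [[ 9.69210568e-01  2.46232883e-01 -4.92770451e-04]
 [ 2.46233324e-01 -9.69209721e-01  1.29123239e-03]
 [-1.59654038e-04 -1.37281258e-03 -9.99999045e-01]] 0.1 0.09287148871177088
```

View pics/top0.png

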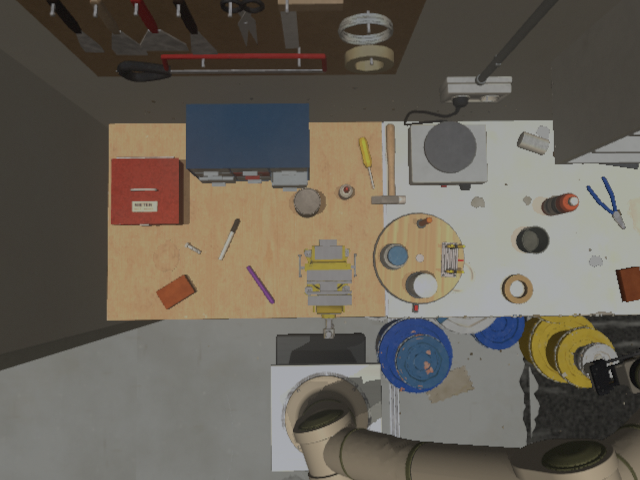

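View pics/side0.png

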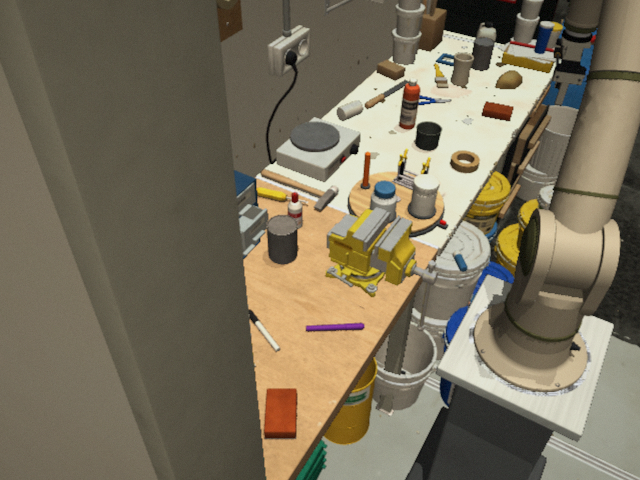

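The top view shows two marker-shaped items. The one with a white barrel and black cap, cap end (237,221) and tail end (221,258), fits the description; the purple one at (260,284) is the look-alike. The caddy is at (420,258), the clip at (452,259), the post at (427,221) and the pointer at (416,308). I'll confirm the marker and caddy in one enlarged crop.

```bash
python3 - <<'E'
from h import *
a=cv2.imread('pics/top0.png')
m=cv2.resize(a[205:275,200:280],None,fx=5,fy=5,interpolation=cv2.INTER_CUBIC)
c=cv2.resize(a[205:315,368:472],None,fx=3.8,fy=3.8,interpolation=cv2.INTER_CUBIC)
H=np.zeros((420,800,3),np.uint8); H[:350,:400]=m; H[:418,402:402+395]=c[:418,:395]; cv2.imwrite('pics/c1.png',H)
d=ld('top0'); print(d['fx'],d['cx'],d['cy'],-d['R'].T@d['t'])
for n,u,v in [('cap',237,221),('tail',221,258),('blue',396,256),('white',424,286),('post',428,219),('ptr',416,307),('table',420,240),('tin',307,203),('glue',346,191),('vice',328,250)]: print(n,px(d,u,v))
E
```

```text
571.617147024937 319.3230910433211 237.96453913681955 [0.40849862 0.04809966 1.66943972]
cap [0.5661 0.2499 0.0135]
tail [0.4596 0.297  0.0093]
blue [ 0.4557 -0.1941  0.1177]
white [ 0.3734 -0.268   0.1209]
post [ 0.5544 -0.2808  0.1335]
ptr [ 0.311  -0.2644  0.0174]
table [ 0.504  -0.2794  0.0243]
tin [0.6065 0.0464 0.0936]
glue [ 0.6378 -0.0618  0.1014]
vice [ 0.474  -0.0088  0.1258]
```

View pics/c1.png

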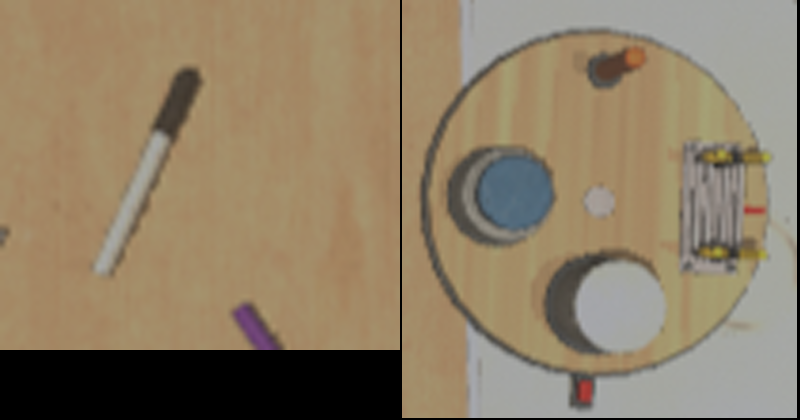

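The crop confirms the white marker with black cap (cap end at full-image (238.4,219.6), tail end (220.4,259.2)). It also shows the spindle at (419.8,257.9), the post top at (429.6,220.0) and the clip on the right with its red tick.

```bash
python3 - <<'E'
from h import *
d=ld('top0'); 
cap=px(d,238.4,219.6,.007);tail=px(d,220.4,259.2,.007)
def pz(u,v,z):
    ray=np.array([(u-d['cx'])/d['fx'],(v-d['cy'])/d['fy'],1]);c=-d['R'].T@d['t'];w=d['R'].T@ray;return np.round(c+(z-c[2])/w[2]*w,4)
cap=pz(238.4,219.6,.007);tail=pz(220.4,259.2,.007)
m=(cap+tail)/2;print('marker',cap,tail,np.linalg.norm(cap-tail),m,np.degrees(np.arctan2(*(cap-tail)[1::-1])))
ax=pz(419.8,257.9,.024); post=pz(429.6,220,.137)
f=lambda x,y,z:pz(368+(x-402)/3.8,205+y/3.8,z)
blue=f(515,191,.118); white=f(620,307,.121); ptr=f(586,391,.019)
print('axis',ax,'blue',blue,'white',white,'ptr',ptr,'post',post)
for n,p,o in [('post',post,0),('blue',blue,-90),('white',white,180),('ptr',ptr,0)]:
    e=(p-ax)[:2]; print(n,np.hypot(*e),np.degrees(np.arctan2(e[1],e[0])))
# scene heights
v,u=np.mgrid[0:480,0:640]; z=d['z_map']; P=np.stack([(u-d['cx'])/d['fx']*z,(v-d['cy'])/d['fy']*z,z],-1); W=(P-d['t'])@d['R']
k=(z>0)&(v<320)&(v>110)
for lo,hi in [(108,185),(186,310),(290,360),(370,475)]:
    q=k&(u>=lo)&(u<hi); print(lo,hi,W[q][:,2].max(), W[q][W[q][:,2].argmax()])
E
```

```text
marker [0.5708 0.2466 0.007 ] [0.4562 0.2991 0.007 ] 0.12605320305331394 [0.5135  0.27285 0.007  ] -24.613234707935483
axis [ 0.4522 -0.2776  0.024 ] blue [ 0.4577 -0.1989  0.118 ] white [ 0.3739 -0.2717  0.121 ] ptr [ 0.3085 -0.2653  0.019 ] post [ 0.5513 -0.2843  0.137 ]
post 0.09932623017108826 -3.8677944082348317
blue 0.07889195142725272 86.00234741098046
white 0.07852197144748721 175.69083671629573
ptr 0.1442254485172433 175.10769292982727
108 185 0.10676007286662771 [0.65076259 0.48932658 0.10676007]
186 310 0.21699047380651662 [0.7338526  0.11935593 0.21699047]
290 360 0.2150104042183712 [0.77574649 0.08305152 0.2150104 ]
370 475 0.29337723048202635 [ 0.80516436 -0.32744815  0.29337723]
```

>>> carry_out --commands '[[[0.05, 0.398, -0.263, -0.021, -60], [0.05, 0.398, -0.263, -0.021, -60], [0.05, 0.398, -0.263, -0.021, -60], [0.05, 0.398, -0.263, -0.021, -60], [0.05, 0.398, -0.263, -0.021, -60], [0.05, 0.398, -0.263, -0.021, -60], [0.05, 0.398, -0.263, -0.021, -60], [0.05, 0.398, -0.263, -0.021, -60], [0.05, 0.398, -0.263, -0.021, -60], [0.05, 0.398, -0.263, -0.021, -60], [0.05, 0.398, -0.263, -0.021, -60], [0.05, 0.398, -0.263, -0.021, -60]]]'

```text
clock: 1.3
eef_pos: [0.4994, -0.3494, 0.2393]
tcp_rot: [[0.27, 0.963, -0.001], [0.963, -0.27, 0.0], [-0.0, -0.001, -1.0]]
wrist_force: [-0.1, -0.6, -0.3]
gripper_width: 0.0499
grasp_force: 0.0
```

>>> carry_out --commands '[[[0.05, 0.603, -0.155, 0, -81], [0.05, 0.603, -0.155, 0, -81], [0.05, 0.603, -0.155, 0, -81], [0.05, 0.603, -0.155, 0, -81], [0.05, 0.603, -0.155, 0, -81], [0.05, 0.603, -0.155, 0, -81], [0.05, 0.603, -0.155, 0, -81], [0.05, 0.603, -0.155, 0, -81], [0.05, 0.603, -0.155, 0, -81], [0.05, 0.603, -0.155, 0, -81], [0.05, 0.603, -0.155, 0, -81], [0.05, 0.603, -0.155, 0, -81]]]'

```text
clock: 2.5
eef_pos: [0.5142, 0.2496, 0.2392]
tcp_rot: [[-0.907, 0.422, -0.0], [0.422, 0.907, -0.001], [-0.0, -0.001, -1.0]]
wrist_force: [1.2, 0.9, -0.3]
gripper_width: 0.0499
grasp_force: 0.0
```

>>> carry_out --commands '[[[0.05, 0, 0, 0, 0], [0.05, 0, 0, 0, 0]]]'

```text
clock: 2.7
eef_pos: [0.5135, 0.2496, 0.239]
tcp_rot: [[-0.908, 0.418, -0.001], [0.418, 0.908, -0.001], [0.0, -0.001, -1.0]]
wrist_force: [0.3, -1.0, 0.2]
gripper_width: 0.0503
grasp_force: 0.0
```

>>> carry_out --commands '[[[0.05, 0.01, 0.021, 0.05, 0], [0.05, 0.01, 0.021, 0.1, 0], [0.05, 0.01, 0.021, 0.1, 0], [0.05, 0.01, 0.021, 0.1, 0]]]'

```text
clock: 3.1
eef_pos: [0.5132, 0.2708, 0.1391]
tcp_rot: [[-0.907, 0.421, -0.002], [0.421, 0.907, -0.002], [0.001, -0.003, -1.0]]
wrist_force: [0.1, 0.0, -0.3]
gripper_width: 0.0498
grasp_force: 0.0
```

```bash
python3 - <<'E'
from h import *
d=snap('wrist','w1'); s=ctrl.sense(); print(s['eef_pos'],-d['R'].T@d['t'])
for p in [s['eef_pos'],[.5708,.2466,.007],[.4562,.2991,.007]]: print(proj(d,p))
E
```

```text
[0.51395933 0.27178873 0.14059359] [0.44824899 0.30188046 0.30469795]
[316.1 294.9]
[316.9 298.3]
[316.5 157. ]
```

View pics/w1.png

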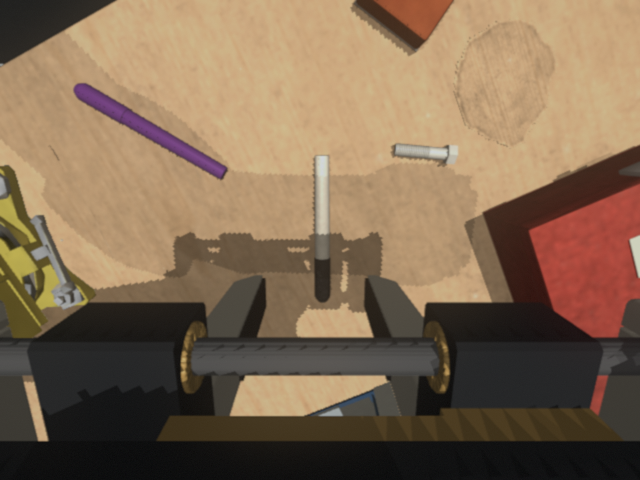

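The wrist view shows the marker, tail end (321.5,155) and cap end (322,301), parallel to the tool and about 5 px right of the finger centre line.

```bash
cat >> h.py <<'E'
def pz(d,u,v,z):
    ray=np.array([(u-d['cx'])/d['fx'],(v-d['cy'])/d['fy'],1]);c=-d['R'].T@d['t'];w=d['R'].T@ray;return np.round(c+(z-c[2])/w[2]*w,4)
def tool(p,s=None):
    s=s or ctrl.sense(); return np.round(np.array(s['tcp_rot']).T@(np.array(p)-s['eef_pos']),4)
E
python3 - <<'E'
from h import *
d=ld('w1'); a=pz(d,321.5,155,.0068);b=pz(d,322,302,.0068); m=(a+b)/2
print(a,b,np.linalg.norm(a-b),m,np.degrees(np.arctan2(*(a-b)[1::-1])), tool([m[0],m[1],.001]))
E
```

```text
[0.4565 0.3035 0.0068] [0.5762 0.2492 0.0068] 0.1314404047467901 [0.51635 0.27635 0.0068 ] 155.59933631789093 [-0.0002  0.0052  0.1396]
```

>>> carry_out --commands '[[[0.05, 0, 0.005, 0.05, 0], [0.05, 0, 0.005, 0.1, 0], [0.05, 0, 0.005, 0.125, 0], [0.05, 0, 0.005, 0.137, 0], [0.05, 0, 0.005, 0.137, 0], [0.05, 0, 0.005, 0.137, 0]]]' --squeeze 35

```text
clock: 3.75
eef_pos: [0.5165, 0.2783, 0.0046]
tcp_rot: [[-0.908, 0.419, 0.002], [0.419, 0.908, 0.001], [-0.002, 0.002, -1.0]]
wrist_force: [-0.0, 0.5, 1.0]
gripper_width: 0.0504
grasp_force: 0.0
```

>>> carry_out --commands '[[[0.005, 0, 0, 0, 0], [0.005, 0, 0, 0, 0], [0.005, 0, 0, 0, 0], [0.005, 0, 0, 0, 0], [0.005, 0, 0, 0, 0], [0.005, 0, 0, 0, 0], [0.005, 0, 0, 0, 0], [0.005, 0, 0, 0, 0]]]' --squeeze 35

```text
clock: 4.55
eef_pos: [0.5152, 0.2779, 0.0026]
tcp_rot: [[-0.908, 0.419, 0.0], [0.419, 0.908, -0.0], [-0.0, -0.0, -1.0]]
wrist_force: [-0.3, -0.1, 2.4]
gripper_width: 0.012
grasp_force: 35.0
```

>>> carry_out --commands '[[[0.005, 0, 0, -0.02, 0], [0.005, 0, 0, -0.06, 0], [0.005, 0, 0, -0.11, 0], [0.005, 0, 0, -0.16, 0], [0.005, 0, 0, -0.21, 0], [0.005, 0, 0, -0.24, 0], [0.005, 0, 0, -0.24, 0]]]'

```text
clock: 5.25
eef_pos: [0.5166, 0.2793, 0.247]
tcp_rot: [[-0.908, 0.419, 0.006], [0.419, 0.908, 0.003], [-0.004, 0.005, -1.0]]
wrist_force: [0.1, 0.5, -0.4]
gripper_width: 0.0121
grasp_force: 35.0
```

```bash
python3 - <<'E'
from h import *
s=ctrl.sense(); print(s['eef_pos'],s['qpos'],s['gripper_width'],s['grasp_force'],tool([.49,-.2,.245]))
E
```

```text
[0.51655302 0.27928881 0.24695587] [-0.06574081  0.49502497 -0.76438033  1.8647844   0.42093795  0.94224312
  0.11694358] 0.012101985324620654 34.99875247478485 [-1.766e-01 -4.463e-01  2.000e-04]
```

>>> carry_out --commands '[[[0.005, -0.177, -0.446, 0, 90], [0.005, -0.177, -0.446, 0, 90], [0.005, -0.177, -0.446, 0, 90], [0.005, -0.177, -0.446, 0, 90], [0.005, -0.177, -0.446, 0, 90], [0.005, -0.177, -0.446, 0, 90], [0.005, -0.177, -0.446, 0, 90], [0.005, -0.177, -0.446, 0, 90], [0.005, -0.177, -0.446, 0, 90], [0.005, -0.177, -0.446, 0, 90], [0.005, -0.177, -0.446, 0, 90], [0.005, -0.177, -0.446, 0, 90]]]'

```text
clock: 6.45
eef_pos: [0.4885, -0.2021, 0.2415]
tcp_rot: [[0.421, 0.907, -0.002], [0.907, -0.421, 0.0], [-0.001, -0.002, -1.0]]
wrist_force: [0.9, 0.1, -0.4]
gripper_width: 0.0123
grasp_force: 35.0
```

```bash
python3 - <<'E'
from h import *
s=ctrl.sense(); R=s['tcp_rot']; print(s['eef_pos'],np.degrees(np.arctan2(R[1][0],R[0][0])),s['qpos'],s['gripper_width'],tool([.4463,-.3624,.2]))
E
```

```text
[ 0.48847709 -0.2020765   0.24152709] 65.09388562240564 [ 0.52652523  0.35360132 -0.32041183  2.00616203  0.15204251  0.80603782
 -0.31586062] 0.012269901469383846 [-0.1632  0.0293  0.0416]
```

>>> carry_out --commands '[[[0.005, -0.163, 0.029, 0.02, 69], [0.005, -0.163, 0.029, 0.02, 69], [0.005, -0.163, 0.029, 0.02, 69], [0.005, -0.163, 0.029, 0.02, 69], [0.005, -0.163, 0.029, 0.02, 69], [0.005, -0.163, 0.029, 0.02, 69], [0.005, -0.163, 0.029, 0.02, 69], [0.005, -0.163, 0.029, 0.02, 69], [0.005, -0.163, 0.029, 0.02, 69], [0.005, -0.163, 0.029, 0.02, 69], [0.005, -0.163, 0.029, 0.02, 69]]]'

```text
clock: 7.55
eef_pos: [0.4475, -0.3609, 0.2223]
tcp_rot: [[0.998, -0.06, -0.0], [-0.06, -0.998, 0.0], [-0.0, -0.0, -1.0]]
wrist_force: [0.5, -0.3, -0.4]
gripper_width: 0.0121
grasp_force: 35.0
```

```bash
python3 - <<'E'
from h import *
d=snap('wrist','w2'); s=ctrl.sense(); R=s['tcp_rot']; print(s['eef_pos'],np.degrees(np.arctan2(R[1][0],R[0][0])),s['qpos'],s['gripper_width'],-d['R'].T@d['t'])
ax=np.array([.4522,-.2776]); r=np.array([np.cos(np.radians(-94)),np.sin(np.radians(-94))]); t=np.array([-r[1],r[0]])
for y in(.035,-.035):
  print('seat',proj(d,[*(ax+.085*r+y*t),.083]),'jawtop',proj(d,[*(ax+.085*r+y*t),.12]))
print('post',proj(d,[.5513,-.2843,.137]))
for y in (.065,-.065): print('mk', proj(d,s['eef_pos']+R[:,0]*y+[0,0,.004]))
E
```

```text
[ 0.44741447 -0.36112917  0.22241884] -3.532191040451338 [ 0.55593795  0.41483262  0.03407632  1.94664182 -0.01959126  0.78081049
 -1.03139606] 0.012182656561362295 [ 0.51812472 -0.36458069  0.38781556]
seat [317.9 191. ] jawtop [318.3 196.9]
seat [317.  267.7] jawtop [317.2 282.8]
post [192.2 103.2]
mk [317.  160.3]
mk [316.3 405.9]
```

View pics/w2.png

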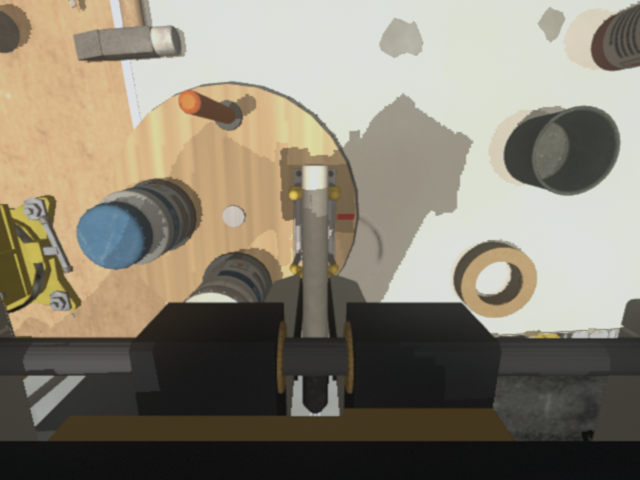

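Wrist view: marker held, tail (315,165) and cap (316,410). The clip's yellow jaws are at (294,195)/(335,193) and (296,268)/(334,270), and the post top is at (190,103). I'll refine the clip pose from a colour/depth measurement.

```bash
python3 - <<'E'
from h import *
d=ld('w2'); im=d['pixels']
hsv=cv2.cvtColor(im,cv2.COLOR_RGB2HSV); m=cv2.inRange(hsv,(20,150,90),(34,255,255)); m[:170]=0;m[290:]=0;m[:,:270]=0;m[:,360:]=0
n,l,st,c=cv2.connectedComponentsWithStats(m)
for i in range(1,n):
    if st[i,4]>8:
        v,u=np.where(l==i); P=np.array([px(d,a,b,r=0) for a,b in zip(u,v) if d['z_map'][b,a]>0])
        hi=P[P[:,2]>P[:,2].max()-.012]; print(st[i],P[:,2].min(),P[:,2].max(),hi.mean(0).round(4),np.median(P,0))
for n,u,v in[('post',190,103),('blue',112,235),('spindle',233,216)]: print(n,px(d,u,v))
# marker line in hand
for v in (180,220,250): 
    r=[ (u,px(d,u,v,r=0)) for u in range(285,345) if d['z_map'][v,u]>0]; r=[(u,p) for u,p in r if p[2]>.19]; print(v,r[0],r[-1])
crop('w2',265,140,110,160,3.7,'c2')
E
```

```text
[290 191   9   9  54] 0.1159 0.1201 [ 0.4839 -0.3461  0.1183] [ 0.4841 -0.3463  0.1185]
[291 265  10   9  63] 0.0886 0.1106 [ 0.4172 -0.3449  0.1079] [ 0.4161 -0.3407  0.0942]
[330 266   7   7  39] 0.0893 0.0961 [ 0.4129 -0.3741  0.0934] [ 0.413  -0.3741  0.0935]
post [ 0.5516 -0.2827  0.1365]
blue [ 0.4604 -0.1998  0.1172]
spindle [ 0.4535 -0.2746  0.0251]
180 (302, array([ 0.5041, -0.3579,  0.2281])) (327, array([ 0.5034, -0.3691,  0.2277]))
220 (302, array([ 0.4859, -0.3566,  0.2282])) (327, array([ 0.4852, -0.3682,  0.2283]))
250 (302, array([ 0.4716, -0.3556,  0.2285])) (327, array([ 0.4707, -0.3674,  0.2279]))
```

View pics/c2.png

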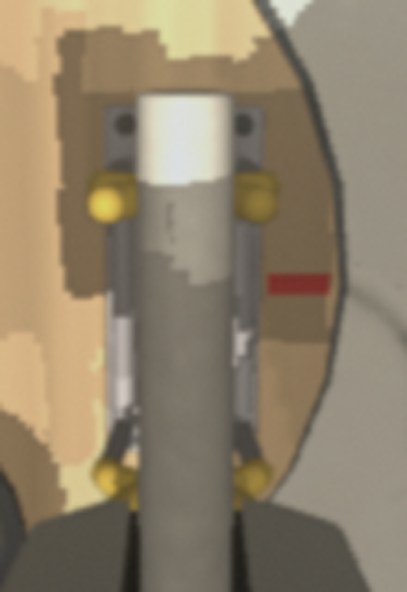

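The crop shows the far jaw tops at full-image (293.9,194.5)/(334.2,194.5) and the near jaws at (295.5,269)/(333.4,269). The foot plate is centred at u=314.7, and the marker barrel is centred at u≈314.7.

```bash
python3 - <<'E'
from h import *
d=ld('w2')
for n,u,v,z in [('far',314.05,194.5,.118),('near',314.5,269,.094),('plate far',314.7,173.5,.025),('spindle',233,216,.025),('post',190,103,.137),('redtick',265+298/3.7,140+284/3.7,.0225)]: print(n,pz(d,u,v,z))
for z in (.06,.09): print(z,pz(d,314.7,173.5,z))
for f,u,v in (('blue',112,235),): print(px(d,u,v))
E
```

```text
far [ 0.483  -0.3617  0.118 ]
near [ 0.4141 -0.3579  0.094 ]
plate far [ 0.4921 -0.3627  0.025 ]
spindle [ 0.4534 -0.2746  0.025 ]
post [ 0.5515 -0.2828  0.137 ]
redtick [ 0.4451 -0.3925  0.0225]
0.06 [ 0.4946 -0.3629  0.06  ]
0.09 [ 0.4968 -0.363   0.09  ]
[ 0.4604 -0.1998  0.1172]
```

>>> carry_out --commands '[[[0.005, 0, 0, 0.04, 0], [0.005, 0, 0, 0.08, 0], [0.005, 0, 0, 0.1, 0], [0.005, 0, 0, 0.107, 0], [0.005, 0, 0, 0.107, 0], [0.005, 0, 0, 0.107, 0]]]' --squeeze 50

```text
clock: 8.2
eef_pos: [0.4479, -0.3619, 0.1165]
tcp_rot: [[0.998, -0.065, 0.001], [-0.065, -0.998, -0.001], [0.001, 0.001, -1.0]]
wrist_force: [0.4, 0.2, -0.2]
gripper_width: 0.0117
grasp_force: 50.0
```

>>> carry_out --commands '[[[0.005, 0, 0, 0.006, 0], [0.005, 0, 0, 0.011, 0], [0.005, 0, 0, 0.015, 0], [0.005, 0, 0, 0.019, 0], [0.005, 0, 0, 0.022, 0], [0.005, 0, 0, 0.022, 0], [0.005, 0, 0, 0.022, 0]]]'

```text
clock: 8.9
eef_pos: [0.4477, -0.3613, 0.0937]
tcp_rot: [[0.998, -0.065, 0.0], [-0.065, -0.998, 0.0], [0.0, -0.0, -1.0]]
wrist_force: [0.7, 1.4, 2.7]
gripper_width: 0.0117
grasp_force: 50.0
```

Jaws are being spread (2.7 N). I'll push on in small steps.

>>> carry_out --commands '[[[0.005, 0, 0, 0.002, 0], [0.005, 0, 0, 0.004, 0], [0.005, 0, 0, 0.004, 0], [0.005, 0, 0, 0.004, 0]]]'

```text
clock: 9.3
eef_pos: [0.4471, -0.3611, 0.089]
tcp_rot: [[0.998, -0.065, -0.001], [-0.065, -0.998, 0.001], [-0.001, -0.001, -1.0]]
wrist_force: [0.4, 1.7, -5.2]
gripper_width: 0.0117
grasp_force: 50.0
```

>>> carry_out --commands '[[[0.005, 0, 0, 0.002, 0], [0.005, 0, 0, 0.003, 0], [0.005, 0, 0, 0.003, 0], [0.005, 0, 0, 0.003, 0]]]'

```text
clock: 9.7
eef_pos: [0.4471, -0.361, 0.0862]
tcp_rot: [[0.998, -0.065, -0.001], [-0.065, -0.998, 0.001], [-0.001, -0.001, -1.0]]
wrist_force: [0.7, 3.4, -4.9]
gripper_width: 0.0113
grasp_force: 50.0
```

>>> carry_out --commands '[[[0.005, 0, 0, 0.002, 0], [0.005, 0, 0, 0.002, 0], [0.005, 0, 0, 0.002, 0]]]'

```text
clock: 10.0
eef_pos: [0.448, -0.3614, 0.0852]
tcp_rot: [[0.998, -0.065, 0.001], [-0.065, -0.998, -0.0], [0.001, 0.0, -1.0]]
wrist_force: [0.6, 3.0, 5.7]
gripper_width: 0.0119
grasp_force: 50.0
```

>>> carry_out --commands '[[[0.005, 0, 0, 0.001, 0], [0.005, 0, 0, 0.001, 0], [0.005, 0, 0, 0.001, 0]]]'

```text
clock: 10.3
eef_pos: [0.4485, -0.3615, 0.085]
tcp_rot: [[0.998, -0.065, 0.002], [-0.065, -0.998, -0.001], [0.002, 0.001, -1.0]]
wrist_force: [-0.2, 6.6, 15.0]
gripper_width: 0.0116
grasp_force: 50.0
```

The marker is on the saddles (15 N upward), so I'll open, rise and look.

>>> carry_out --commands '[[[0.035, 0, 0, 0, 0], [0.035, 0, 0, -0.001, 0], [0.035, 0, 0, -0.001, 0], [0.035, 0, 0, -0.001, 0], [0.035, 0, 0, -0.02, 0], [0.035, 0, 0, -0.05, 0], [0.035, 0, 0, -0.1, 0], [0.035, 0, 0, -0.15, 0], [0.035, -0.03, 0, -0.15, 0], [0.035, -0.03, 0, -0.15, 0]]]'

```text
clock: 11.3
eef_pos: [0.4145, -0.3602, 0.2351]
tcp_rot: [[0.998, -0.068, 0.0], [-0.068, -0.998, -0.001], [0.0, 0.001, -1.0]]
wrist_force: [0.1, -0.2, -1.0]
gripper_width: 0.0349
grasp_force: 0.0
```

```bash
python3 - <<'E'
from h import *
d=snap('wrist','w3'); s=ctrl.sense(); R=s['tcp_rot']; print(s['eef_pos'],np.degrees(np.arctan2(R[1][0],R[0][0])))
c=np.array([.4477,-.3605,.09]);t=np.array([.9979,-.065,0])
print(proj(d,c+.065*t),proj(d,c-.065*t))
S=snap('side','side1'); print(proj(S,c+.065*t),proj(S,c-.065*t))
a=cv2.imread('pics/side1.png'); b=cv2.imread('pics/w3.png')
u,v=proj(S,c).astype(int)
A=cv2.resize(a[v-50:v+50,u-50:u+50],(400,400),interpolation=cv2.INTER_CUBIC); B=cv2.resize(b[80:400,160:480],(400,400)); cv2.imwrite('pics/c3.png',np.hstack([A,B]))
E
```

```text
[ 0.41591155 -0.3598741   0.23425594] -3.8534789231821223
[312.9 112.9] [313.5 261.3]
[393.2 156. ] [435.2 172.2]
```

View pics/c3.png

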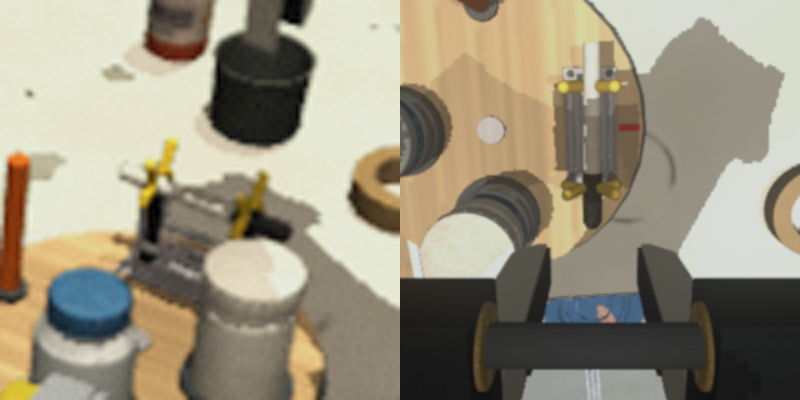

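The picture shows the marker lying in the clip between both yellow jaw pairs, with its tail at wrist pixel (313,118) and cap at (314,255). I'll check the end heights and get the post.

```bash
python3 - <<'E'
from h import *
d=ld('w3')
for u,v in [(313,118),(313,125),(313,180),(314,245),(314,255)]: print(px(d,u,v))
s=ctrl.sense(); print(s['qpos'],s['clock']); R=s['tcp_rot']
print(tool([.5515,-.2835,.24]))
E
```

```text
[ 0.5082 -0.3645  0.0948]
[ 0.5027 -0.3641  0.0948]
[ 0.4579 -0.361   0.0955]
[ 0.4002 -0.3579  0.0962]
[ 0.3909 -0.3573  0.0965]
[ 0.58009065  0.3721954   0.03853426  1.98703293 -0.01965878  0.78248417
 -1.00708475] 11.4
[ 0.1292 -0.0849 -0.0063]
```

>>> carry_out --commands '[[[0.06, 0.128, -0.084, -0.01, -90], [0.06, 0.128, -0.084, -0.01, -90], [0.06, 0.128, -0.084, -0.01, -90], [0.06, 0.128, -0.084, -0.01, -90], [0.06, 0.128, -0.084, -0.01, -90], [0.06, 0.128, -0.084, -0.01, -90], [0.06, 0.128, -0.084, -0.01, -90], [0.06, 0.128, -0.084, -0.01, -90], [0.06, 0.128, -0.084, -0.01, -90], [0.06, 0.128, -0.084, -0.01, -90], [0.06, 0.128, -0.084, -0.01, -90], [0.06, 0.128, -0.084, -0.01, -90]]]'

```text
clock: 12.6
eef_pos: [0.551, -0.2838, 0.2423]
tcp_rot: [[0.064, 0.998, -0.001], [0.998, -0.064, 0.002], [0.002, -0.001, -1.0]]
wrist_force: [0.3, 0.9, 0.8]
gripper_width: 0.0602
grasp_force: 0.0
```

```bash
python3 - <<'E'
from h import *
d=snap('wrist','w4'); s=ctrl.sense(); R=s['tcp_rot']; print(s['eef_pos'],np.degrees(np.arctan2(R[1][0],R[0][0])),s['qpos'])
hsv=cv2.cvtColor(d['pixels'],cv2.COLOR_RGB2HSV); m=cv2.inRange(hsv,(4,150,80),(16,255,255))
v,u=np.where(m>0); P=np.array([px(d,a,b,r=0) for a,b in zip(u,v) if d['z_map'][b,a]>0])
q=P[(P[:,2]>.05)&(np.hypot(P[:,0]-.5515,P[:,1]+.283)<.03)]; print(len(q),q[:,2].max(),q.min(0),q.max(0)); t=q[q[:,2]>.134]; print(len(t),t.min(0),t.max(0)); print(tool([.5515,-.2832,.091]))
E
```

```text
[ 0.55095205 -0.28383876  0.24251199] 86.15853205822555 [ 0.65228463  0.47266475 -0.38961122  1.80689199  0.22017513  0.90611925
  0.0973443 ]
369 0.138 [ 0.5455 -0.2863  0.0504] [ 0.5601 -0.2715  0.138 ]
232 [ 0.5455 -0.2861  0.1341] [ 0.5599 -0.2725  0.138 ]
[0.0005 0.0007 0.1515]
```

>>> carry_out --commands '[[[0.06, 0.002, 0.001, 0.05, 0], [0.06, 0.002, 0.001, 0.1, 0], [0.06, 0.002, 0.001, 0.14, 0], [0.06, 0.002, 0.001, 0.15, 0], [0.06, 0.002, 0.001, 0.15, 0], [0.01, 0.002, 0.001, 0.15, 0], [0.01, 0.002, 0.001, 0.15, 0], [0.01, 0.002, 0.001, 0.15, 0], [0.01, 0.002, 0.001, 0.15, 0], [0.01, 0.002, 0.001, 0.15, 0], [0.01, 0.002, 0.001, 0.15, 0], [0.01, 0.002, 0.001, 0.15, 0]]]' --squeeze 20

```text
clock: 13.85
eef_pos: [0.5532, -0.2822, 0.094]
tcp_rot: [[0.065, 0.998, 0.003], [0.998, -0.065, -0.0], [-0.0, 0.003, -1.0]]
wrist_force: [4.1, -0.1, -0.5]
gripper_width: 0.0157
grasp_force: 20.0
```

>>> carry_out --commands '[[[0.01, -0.007, 0, 0, 4], [0.01, -0.014, -0.001, 0, 8], [0.01, -0.021, -0.002, 0, 12], [0.01, -0.028, -0.004, 0, 16], [0.01, -0.034, -0.006, 0, 20], [0.01, -0.041, -0.009, 0, 24], [0.01, -0.047, -0.012, 0, 28], [0.01, -0.053, -0.015, 0, 32], [0.01, -0.059, -0.019, 0, 36], [0.01, -0.064, -0.023, 0, 40], [0.01, -0.071, -0.029, 0, 45], [0.01, -0.071, -0.029, 0, 45]]]'

```text
clock: 15.05
eef_pos: [0.5175, -0.3522, 0.0941]
tcp_rot: [[0.754, 0.657, -0.0], [0.657, -0.754, -0.001], [-0.001, 0.001, -1.0]]
wrist_force: [1.1, 0.3, 3.1]
gripper_width: 0.0157
grasp_force: 20.0
```

>>> carry_out --commands '[[[0.01, -0.007, 0, 0, 4], [0.01, -0.014, -0.001, 0, 8], [0.01, -0.021, -0.002, 0, 12], [0.01, -0.028, -0.004, 0, 16], [0.01, -0.034, -0.006, 0, 20], [0.01, -0.041, -0.009, 0, 24], [0.01, -0.047, -0.012, 0, 28], [0.01, -0.053, -0.015, 0, 32], [0.01, -0.059, -0.019, 0, 36], [0.01, -0.064, -0.023, 0, 40], [0.01, -0.072, -0.03, 0, 46], [0.01, -0.072, -0.03, 0, 46]]]'

```text
clock: 16.25
eef_pos: [0.4433, -0.3749, 0.094]
tcp_rot: [[0.996, -0.085, -0.001], [-0.085, -0.996, 0.001], [-0.001, -0.001, -1.0]]
wrist_force: [0.4, 3.4, 4.4]
gripper_width: 0.0157
grasp_force: 20.0
```

>>> carry_out --commands '[[[0.01, 0, 0, 0, 0], [0.01, 0, 0, 0, 0], [0.01, 0, 0, 0, 0], [0.01, 0, 0, 0, 0]]]'

```text
clock: 16.65
eef_pos: [0.4447, -0.375, 0.094]
tcp_rot: [[0.997, -0.08, 0.0], [-0.08, -0.997, 0.001], [0.0, -0.001, -1.0]]
wrist_force: [0.8, 3.3, 6.7]
gripper_width: 0.0155
grasp_force: 20.0
```

```bash
python3 - <<'E'
from h import *
d=snap('top','top1'); snap('wrist','w5')
s=ctrl.sense(); print(s['eef_pos'],s['wrist_force'],s['grasp_force'])
crop('top1',350,190,140,140,4,'c4')
E
```

```text
[ 0.44471559 -0.37503643  0.09401507] [0.61639085 2.1394637  7.51410111] 20.002341907711525
```

View pics/c4.png

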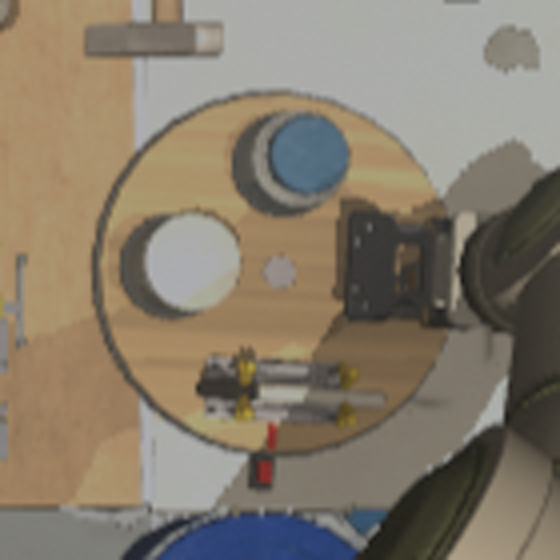

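The crop shows the clip at the front with the marker in it, the red tick at (272,436), the pointer at (262,470) and the spindle at (279,271). I'll compute the angle.

```bash
python3 - <<'E'
from h import *
d=ld('top1'); f=lambda x,y,z:pz(d,350+x/4,190+y/4,z)
ax=f(279,271,.025); A={}
for n,p in [('tick',f(272,436,.0225)),('ptr',f(263,467,.019)),('blue',f(309,154,.118)),('white',f(193,262,.121))]:
    e=(p-ax)[:2]; print(n,p,np.hypot(*e),np.degrees(np.arctan2(e[1],e[0])))
print(ax)
for z in(0,.022,.03): print(np.round(f(262,470,z),4))
E
```

```text
tick [ 0.3341 -0.2698  0.0225] 0.1187371045629798 176.37851529588266
ptr [ 0.3118 -0.2634  0.019 ] 0.14148445144255248 174.3619382275982
blue [ 0.5298 -0.2814  0.118 ] 0.07730879639471828 -3.0400545125668694
white [ 0.4569 -0.1998  0.121 ] 0.07761919865600261 86.82426448310981
[ 0.4526 -0.2773  0.025 ]
[ 0.3085 -0.2662  0.    ]
[ 0.3098 -0.2621  0.022 ]
[ 0.3103 -0.2606  0.03  ]
```

```bash
python3 -c "
from h import *
s=ctrl.sense();print(s['clock'],s['grasp_force'],np.abs(s['joint_vel']).max());print(order.finish_job())"
```

```text
16.75 20.002341907711525 0.001288069088728205
the job is handed in; nothing more can be done
None
```

I handed the job in at 16.75 s: the marker is released in the clip under both pairs of jaws, the clip is about 2° off the red pointer (limit about 6.9°), and the gripper is holding the orange post with 20 N; the hand-in returned no verdict.

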